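Seat the windowed cell in the photometer carriage and run it into the beam

TASK

Pick up the square windowed specimen cell from the white tray by its ribbed solid sides, never by the glass, and press it gently down into the well of the photometer's carriage until it stands on the rest at the bottom, with its two glass faces looking at the lamp and the detector. Then slide the carriage by its black knob, gently, all the way to its end stop, so that the cell stands in the light path, and let go. Do not force anything, and leave the other things on the bench as they are.

Things in the scene. Friction and masses are not known exactly. Their poses are not given: they have to be found in the camera images.
- cell_mid (a point): Centre (half-way up) of the loose square specimen cell: a grey metal block standing upright on the tray, 26 x 26 mm, 64 mm tall, about 100 g. Its x axis goes through the two solid sides, its y axis through the two glass (clear) faces, z up. Light passes along y; either clear face may look at the lamp. A thin dark groove on its top runs along y, from glass to glass.
- cell: The same cell, origin at the centre of its underside. The solid sides (+x, -x) carry ribbed finger grips 2 mm proud and 22 mm wide, from 30 to 62 mm above the underside: 30 mm across the grips. Below them all four sides are plain.
- panes: The cell's two glass panes, part of it, on its +y and -y sides: each 18 mm wide, from 26 to 58 mm above the underside, flush with the frame. The origin is that of the cell, at its underside.
- well (a point): Middle of the square well on the carriage, 35 mm above the bench and 24 mm below its mouth. Moves with the carriage. x is the way the carriage slides home, y lies along the light path, z up. The mouth has a 2 mm chamfer; side walls at y = -13.75 and 13.75 mm, back wall (the cell lies against it) at x = 13 mm, front wall at x = -16 mm. The seated cell is centred at x = 0, y = 0.
- leaf: Bent steel leaf spring on the front wall of the well, 14 mm wide, same frame as well while relaxed. It slopes in from the mouth to a round knee 9 mm below it, which stands 4.5 mm into the well; it yields forward and pushes the cell to the back wall with about 3 N. The cell does not sink by its own weight: it takes about 3 to 9 N of downward push, until it stands on the rest.
- mouth (a point): Middle of the well's mouth, 24 mm above well, same axes. The floor of the well is a solid white rest (rest_c0, 10 mm thick) on a height screw, left by the last user with its top anywhere from 15 to 24 mm below the mouth: not measured, it has to be felt. Do not press on it with more than about 15 N. Fully seated means that the cell's underside stands on it.
- knob (a point): Centre of the black knob at the front end of the carriage: an upright round head 20 mm across, 20 mm tall, on a 12 mm post; 67 mm above the bench, 85 mm in front (-x) of the well's centre. Axes as well. Moves with the carriage.
- carriage (a joint): Travel of the carriage along its rails, m: 0 at the front (loading place), 0.100 at home against the solid end stop. It drags with 2 to 3 N and stays where it is left.
- beam (a point): Point where the light path crosses the line of the carriage, 77 mm above the bench, fixed: midway between the round snouts of lamp and detector, 44 mm apart. y runs along the light path from detector to lamp, x along the rails away from the loading place. The well's centre is under this point when the carriage is home.
- station: The photometer: black base plate 270 x 210 mm, 12 mm thick, fixed to the bench, origin under beam, same axes. The grey finned lamp head (+y side) and the white detector head (-y side) are 70 mm long in x, reach from 36 to 96 mm either side in y and to 126 mm above the bench.
- tray: Flat white tray on which the cells stand, 260 x 100 mm, standing surface 6 mm above the bench, rim 10 mm high; fixed. Origin at the centre of its underside, x along its length.
- round_cell: Round glass vial with a black cap, 27 mm across, 64 mm tall, on the tray. A bystander; origin at the centre of its underside.
- flat_cell: Flat glass cell, 44 x 14 mm and 45 mm tall with two white stoppers to 53 mm, on the tray. A bystander; origin at the centre of its underside.
- coupling: Black pipe coupling standing on end, 62 mm across, 72 mm tall. A bystander; origin at the centre of its underside.
- pipe_ring: White ring cut from a pipe, 68 mm across, 28 mm tall. A bystander; origin at the centre of its underside.
- caliper: Slide caliper lying flat, 200 x 60 mm, 12 mm high. A bystander; origin at the centre of its underside.
- saddle: White half-round pipe saddle, 75 mm long, 128 mm wide, 72 mm high. A bystander; origin at the centre of its underside.
- strip: White strip cut from a pipe wall, 70 x 20 x 5 mm, lying flat. A bystander; origin at the centre of its underside.
Not all that is in view belongs to the job. Leave any purple look-alike of the cell alone.

How it is judged (in metres and radians):
On the way, in this order (a step that is already met when the one before it is completed fails the run):
1. the cell stands fully down in the well, clear faces to the lamp and the detector, the carriage still at the front (z of rest_c0 in the frame of cell_mid between -0.0385 and -0.0355 m and x of cell_mid in the frame of well between -0.002 and 0.002 m and y of cell_mid in the frame of well between -0.002 and 0.002 m and angle between the y axis of cell_mid and the y axis of beam, either way round below 0.07 rad and angle between cell_mid's own z axis and vertical below 0.06 rad and value of joint carriage below 0.05 m), for 0.2 s.
2. the carriage is home with the cell still seated (z of rest_c0 in the frame of cell_mid between -0.0385 and -0.0355 m and x of cell_mid in the frame of well between -0.002 and 0.002 m and y of cell_mid in the frame of well between -0.002 and 0.002 m and angle between the y axis of cell_mid and the y axis of beam, either way round below 0.07 rad and angle between cell_mid's own z axis and vertical below 0.06 rad and value of joint carriage above 0.098 m), for 0.2 s.
At the end, for the whole second after the job is handed in: The carriage is within 2 mm of its end stop; the cell stands in the well with its underside within 1.5 mm of the rest, within 2 mm of the well's true place each way, upright within 0.06 rad and its glass faces square to the light path within 0.07 rad; it is at rest and let go (all of step 2 and x of cell_mid in the frame of beam between -0.004 and 0.004 m and y of cell_mid in the frame of beam between -0.002 and 0.002 m and linear speed of cell below 0.02 m/s); the robot touches nothing.
It fails at once if the cell is pressed onto the rest in the well with more than 20 N (contact force between cell and rest_c0 above 20 N).
It fails at once if the cell is jammed or forced against the photometer or its carriage with more than 60 N in all (contact force between cell and station above 60 N).
It fails at once if the fingers press on the glass (contact force between the fingers and panes above 1 N).
It fails at once if the carriage is slammed: faster than 0.25 m/s (velocity of joint carriage above 0.25 m/s).
It fails at once if another thing on the bench is shifted by more than 15 mm or knocked over (distance of any of round_cell, flat_cell, coupling, pipe_ring, caliper, saddle, strip from where it was at the start of the episode above 0.015 m or angle between any of round_cell, flat_cell, coupling, pipe_ring, caliper, saddle, strip's own z axis and vertical above 0.3 rad).
It also fails if it takes over 72 s, if anything falls off the work surface, if the arm or the gripper's body presses on something with over 40 N, if the wrist force passes 120 N, or if a joint passes its speed limit or range.

ROBOT

A 6-joint arm with a two-finger parallel gripper is mounted at the origin on the work surface. World frame = base frame: x ahead of the robot, y to its left, z up, the work surface at z = 0. Lengths are in m, angles in degrees, forces in N, time in s.
With the tool pointing down it reaches from about 0.375 to 0.75 m from the base axis. Payload 9 kg.
Tool frame: the origin (TCP) lies midway between the tips of the shut fingers; the grasp point (between the pads) lies manip.hold_point_z behind it (manip.hold_point_z is the distance from the TCP to the grasp point, in m); x points along the fingers, y is the direction in which the jaws open and shut, and the axes are right-handed (so a half turn about x gives the same grasp; the last joint's range is limited). The gripper opens to 85 mm and grips with 20 to 120 N. Pads are 22 mm wide; open, the fingers measure 114 mm over their backs; the gripper's body (76 mm by 85 mm) begins 54 mm behind the grasp point. The pads swing forward as they close: fully open they stand 13 mm farther back than shut.
Start: joints at [62.355, 5.964, 5.575, 89.605, 0, 77.527], TCP at [0.157, 0.579, 0.231] pointing down, gripper open.
Joint ranges: [-171.21, 171.21], [-48.23, 106.86], [-62.78, 66.21], [-105.2, 120.99], [-86.42, 89.51], [-180, 180]. Speed limits (degrees/s): [127.2, 127.2, 147.25, 180, 180, 180].

INTERFACE

Orientations are given as [roll, pitch, yaw] about the fixed x, y, z axes, in that order (R = Rz(yaw) Ry(pitch) Rx(roll)).
In Python, from bench import state, optics, job, manip gives the robot as it stands.
- The arm moves only by the tool play_rows, never from a script. Its argument "steps" is one flat list of numbers, 7 for each row, row after row: the turn, a rotation vector about the tool's x, y, z in degrees, then the shift along the tool's x, y, z in cm, then the closure in counts, from 0 (fully open) to 255 (shut). A call has 1 to 20 rows; each row is the pose to reach, as a shift and turn from the pose measured when the call began, along the tool's axes at that moment; what a row does not reach only later rows make up. A row lasts 1/12 s, in which the tool goes at most 41.7 mm and 7.16 degrees, less where a joint would pass 70% of its speed; a pose out of reach is approached as far as the arm can. A call with a gripper value outside its range is refused whole. The fingers move at their own pace and stop on an object; "grip_force" is the grip in N (left out, the last holds). Time passes only in rows, so rows that repeat a pose let the fingers close. It gives the time, the measured TCP pose, the force and the opening at its end, in the units of the state.
- state(): the state, without advancing time (a new reading comes with each control period).
- optics.snapshot(name): name is "scene" or "top" or "wrist"; returns the picture (400x640x3 uint8, red, green, blue); there is no depth.
- optics.get_calibration(name): a dict with "vfov" (degrees; the focal length in pixels is half the picture's height over the tangent of half this angle, whatever the lens; pixels are square), "cx", "cy" (the principal point, pixels), "extrinsics" (4x4, takes a point from camera to world coordinates). Camera axes: x right, y down, z forward; pixel columns grow to the right and rows downward; lengths in m; the calibration is good to about 2 mm. The wrist camera is an equidistant fisheye: a pixel r from the principal point sees the ray r / f radians off the axis. A picture is of the moment at which its call begins: read the wrist's pose just before it. get_calibration takes no time and is no camera call; for the wrist camera it gives the pose at the moment of the call.
- job.job_done(): hands the job in, once; it reports no verdict.
The state is a dict: "clock": time; "joint_pos": joint angles; "joint_vel": joint speeds; "effort": joint torques, N m; "ee_pos": TCP position; "orientation": TCP orientation; "contact_force": force on the tool from outside, world axes, zero at the start; "moment": the same for the moment, N m; "finger_gap": finger opening in m.
Only numpy, scipy, OpenCV 4.12 (cv2) and the standard library are available. Lean on these libraries where they do the work, as an engineer would, in place of code of your own. Each camera call takes 0.05 s, during which the arm holds its last target. There are 200 camera calls.

## Working session

There is one attempt and no reset: what is moved stays moved. The work goes in short steps, Python scripts to look and compute and a tool call to move; the robot and the scene stay as the last step left them, time stands still between calls to the robot, and variables do not carry over. Pictures are saved under pics/ and viewed, about 8 in all and at most 12, crops included, and the job is handed in when it is done.

Besides the shell and the picture viewer there is one more tool, called after ">>>" by a JSON object that holds its "api" and its "payload". play_rows: Moves the arm, as the interface text tells. Its arguments: {"type":"object","properties":{"steps":{"type":"array","items":{"type":"number"}},"grip_force":{"type":"number"}},"required":["steps"]}

```bash
mkdir -p pics; ls
python3 - <<'E'
from bench import state,optics,job,manip
import cv2,numpy as np
print(state()); print(manip.hold_point_z)
ims=[]
for n in("scene","top","wrist"):
    im=optics.snapshot(n)[:,:,::-1]; cv2.imwrite(f"pics/{n}0.png",im)
    c=optics.get_calibration(n); print(n,c["vfov"],c["cx"],c["cy"],np.round(c["extrinsics"],4).tolist())
E
```

```text
pics
{'clock': 0.0, 'joint_pos': array([6.23546814e+01, 5.99876803e+00, 5.52672978e+00, 8.96068005e+01,
       2.53495121e-04, 7.75252085e+01]), 'joint_vel': array([-0.00825222,  0.00622899,  0.01624923,  0.0198564 , -0.02722306,
        0.01629048]), 'effort': array([-1.60659944e-03, -5.56930339e+01,  5.03655124e+01,  1.68361596e-02,
       -3.70367188e-04,  3.25803887e-05]), 'ee_pos': array([0.15685366, 0.57877139, 0.23051766]), 'orientation': array([-102.65901737,   89.92116081, -117.82954459]), 'contact_force': array([-0.80038775,  0.77273333,  0.63404824]), 'moment': array([ 0.00681098, -0.01093064, -0.03377547]), 'finger_gap': 0.08520569783546628}
0.0187
scene 57.41344879826125 323.3276916495971 199.26570385935239 [[-0.3261, 0.7813, -0.5322, 1.0183], [0.9453, 0.2663, -0.1883, 0.1816], [-0.0054, -0.5645, -0.8254, 0.7835], [0.0, 0.0, 0.0, 1.0]]
top 54.408515271412156 320.30358849103106 196.19135478662466 [[-0.0162, -0.9842, 0.1765, 0.4069], [-0.9998, 0.0172, 0.0041, -0.0085], [-0.0071, -0.1764, -0.9843, 0.9594], [0.0, 0.0, 0.0, 1.0]]
wrist 65.70646984690485 325.1513923834269 198.79965741658174 [[0.2616, 0.9124, 0.315, 0.0756], [0.9652, -0.2474, -0.085, 0.6009], [0.0003, 0.3262, -0.9453, 0.3728], [0.0, 0.0, 0.0, 1.0]]
```

View pics/top0.png

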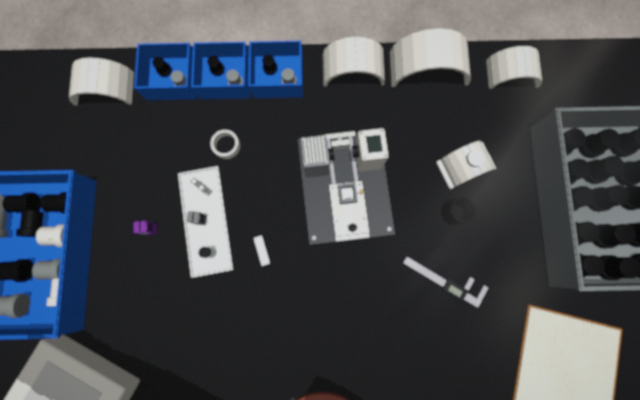

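View pics/scene0.png

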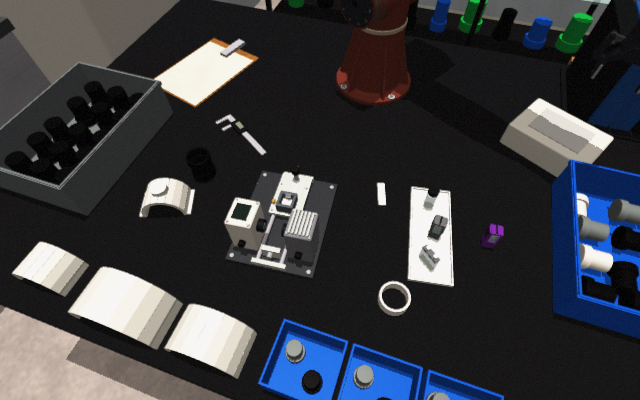

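The top view shows the tray at (205,222). On it are a flat cell at (202,186), a grey block at (197,217) and a capped vial at (207,252). The purple look-alike is off the tray at (145,227). The station is at (345,190), its knob at (352,227) and its well at (347,194). The block at (197,217) fits the description; I'll confirm that in an enlarged crop.

Run:
```python
import cv2,numpy as np
t=cv2.imread("pics/top0.png");s=cv2.imread("pics/scene0.png");w=cv2.imread("pics/wrist0.png")
f=lambda im,x,y,w,h:cv2.resize(im[y:y+h,x:x+w],(400,300),interpolation=cv2.INTER_CUBIC)
cv2.imwrite("pics/crop1.png",np.vstack([np.hstack([f(t,165,180,80,60),f(s,390,180,100,75)]),np.hstack([f(t,295,150,120,90),f(w,0,0,640,400)])]))
```

```text
(no output)
```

View pics/crop1.png

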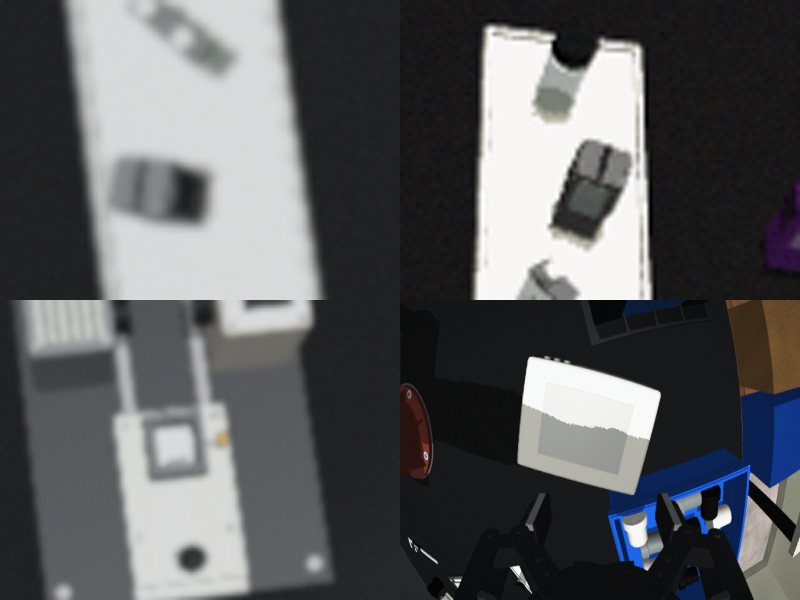

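The crop confirms it: the grey block with the groove and glass window, at top-view (194,217), is the cell. The groove runs roughly along world x. The finned lamp is on the left (+y) and the detector on the right, with the well at about (347,194) and the knob at (352,227). Next I'll turn these into rough positions.

```bash
cat > h.py <<'E'
import numpy as np,cv2
from scipy.spatial.transform import Rotation as R
from bench import state,optics,job,manip
def cast(name,px,z,c=None):
    c=c or optics.get_calibration(name); f=200/np.tan(np.radians(c["vfov"])/2); E=np.array(c["extrinsics"])
    out=[]
    for u,v in np.atleast_2d(px):
        a=np.array([u-c["cx"],v-c["cy"]])/f
        if name=="wrist":
            r=np.hypot(*a); d=np.r_[a/r*np.sin(r),np.cos(r)] if r>0 else np.r_[0,0,1.]
        else: d=np.r_[a,1]
        d=E[:3,:3]@d; out.append(E[:3,3]+d*(z-E[2,3])/d[2])
    return np.array(out)
def project(name,P,c):
    f=200/np.tan(np.radians(c["vfov"])/2); E=np.array(c["extrinsics"])
    p=(np.atleast_2d(P)-E[:3,3])@E[:3,:3]
    if name=="wrist":
        r=np.hypot(p[:,0],p[:,1]); k=np.arctan2(r,p[:,2])/np.maximum(r,1e-9)
    else: k=1/p[:,2]
    return np.c_[c["cx"]+f*p[:,0]*k,c["cy"]+f*p[:,1]*k]
def tool():
    s=state(); return np.array(s["ee_pos"]),R.from_euler("xyz",s["orientation"],degrees=True)
def go(pos,yd):
    """row values to reach TCP pos, tool pointing down with jaw axis along world azimuth yd (deg)"""
    p,r=tool()
    best=None
    for a in(yd,yd+180):
        y=np.r_[np.cos(np.radians(a)),np.sin(np.radians(a)),0]; x=np.r_[0,0,-1.]; M=R.from_matrix(np.c_[x,y,np.cross(x,y)])
        rv=np.degrees((r.inv()*M).as_rotvec())
        print("turn",np.round(rv,2),"shift cm",np.round(r.inv().apply(np.array(pos)-p)*100,2))
E
python3 - <<'E'
from h import *
for n,px,z in[("cell",(194,217.4),.070),("well",(295+172*.3,150+147*.3),.059),("knob",(295+190*.3,150+258*.3),.077),("lamp corner",(299+11*.3,150+55*.3),.126),
 ("plate BL",(295+63*.3,150+292*.3),.012),("plate BR",(295+315*.3,150+263*.3),.012)]:
    print(n,cast("top",px,z).round(4))
print("cell scene",cast("scene",(390+152*.0+205*.25,180+158*.25),.070).round(4))
print(tool()[1].as_matrix().round(3))
go([.45,.2,.25],90)
E
```

```text
cell [[0.5218 0.2872 0.07  ]]
well [[ 0.5723 -0.0667  0.059 ]]
knob [[ 0.4919 -0.0756  0.077 ]]
lamp corner [[0.6236 0.0336 0.126 ]]
plate BL [[0.475  0.0127 0.012 ]]
plate BR [[ 0.493  -0.1716  0.012 ]]
cell scene [[0.5243 0.291  0.07  ]]
[[-0.     0.262  0.965]
 [-0.001  0.965 -0.262]
 [-1.    -0.001 -0.   ]]
turn [-15.17  -0.02   0.05] shift cm [ -1.91 -28.9   38.2 ]
turn [1.6483e+02 8.0000e-02 3.0000e-02] shift cm [ -1.91 -28.9   38.2 ]
```

Everything agrees: cell near (0.523,0.289), well near (0.572,-0.067), station yaw about 6°. I'll move above the cell.

Run:
```python
from h import *
go([.515,.289,.225],82)
```

```text
turn [-7.17 -0.02  0.05] shift cm [  0.58 -18.6   42.15]
turn [1.7283e+02 8.0000e-02 2.0000e-02] shift cm [  0.58 -18.6   42.15]
```

>>> {"api": "play_rows", "payload": {"steps": [-7.2, 0, 0, 0.6, -18.6, 42.1, 0, -7.2, 0, 0, 0.6, -18.6, 42.1, 0, -7.2, 0, 0, 0.6, -18.6, 42.1, 0, -7.2, 0, 0, 0.6, -18.6, 42.1, 0, -7.2, 0, 0, 0.6, -18.6, 42.1, 0, -7.2, 0, 0, 0.6, -18.6, 42.1, 0, -7.2, 0, 0, 0.6, -18.6, 42.1, 0, -7.2, 0, 0, 0.6, -18.6, 42.1, 0, -7.2, 0, 0, 0.6, -18.6, 42.1, 0, -7.2, 0, 0, 0.6, -18.6, 42.1, 0, -7.2, 0, 0, 0.6, -18.6, 42.1, 0, -7.2, 0, 0, 0.6, -18.6, 42.1, 0, -7.2, 0, 0, 0.6, -18.6, 42.1, 0, -7.2, 0, 0, 0.6, -18.6, 42.1, 0]}}

```text
clock: 1.32
ee_pos: [0.5143, 0.2891, 0.2244]
orientation: [-143.9, 89.9, -151.9]
contact_force: [-1.7, -0.6, -0.4]
finger_gap: 0.085
```

Run:
```python
from h import *
import json
c=optics.get_calibration("wrist"); im=optics.snapshot("wrist")[:,:,::-1]; cv2.imwrite("pics/wrist1.png",im)
c["extrinsics"]=np.array(c["extrinsics"]).tolist(); json.dump(c,open("w1.json","w"))
print(tool()[0], project("wrist",[.523,.289,.07],c))
```

```text
[0.51380774 0.28971386 0.22464946] [[326.25686543 190.02618222]]
```

View pics/wrist1.png

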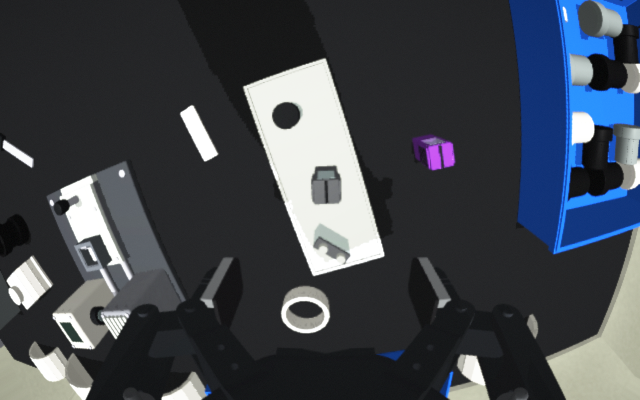

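The view shows the cell top at (326,190) with its groove vertical, the flat cell at (331,248) and the vial at (286,115). I'll measure the top face.

Run:
```python
import cv2,numpy as np
im=cv2.imread("pics/wrist1.png")[160:215,300:355]
cv2.imwrite("pics/c2.png",cv2.resize(im,(770,770),interpolation=cv2.INTER_NEAREST)[:600])
g=cv2.cvtColor(im,6)
print(g[6:50,8:45].tolist().__str__().replace("], [","\n"))
```

```text
[[243, 243, 243, 243, 243, 242, 234, 207, 162, 155, 139, 131, 131, 130, 130, 130, 130, 128, 124, 110, 108, 108, 107, 109, 106, 94, 90, 107, 163, 223, 240, 242, 242, 242, 242, 242, 242
242, 243, 243, 243, 243, 241, 221, 150, 92, 85, 75, 68, 69, 67, 68, 67, 68, 67, 68, 66, 66, 65, 64, 66, 65, 64, 64, 74, 140, 215, 239, 242, 242, 242, 242, 242, 242
243, 242, 242, 243, 243, 241, 211, 120, 69, 65, 62, 61, 61, 62, 62, 61, 62, 60, 61, 61, 61, 62, 61, 61, 62, 62, 62, 69, 126, 202, 238, 242, 242, 242, 242, 242, 242
242, 242, 242, 242, 242, 240, 207, 107, 66, 61, 63, 63, 64, 63, 63, 62, 62, 61, 63, 63, 66, 67, 66, 67, 67, 68, 65, 68, 114, 187, 237, 242, 242, 242, 242, 242, 242
242, 242, 242, 243, 242, 237, 197, 90, 65, 68, 76, 79, 83, 82, 82, 80, 79, 80, 80, 83, 89, 89, 89, 90, 90, 86, 71, 67, 105, 178, 237, 242, 242, 242, 242, 242, 242
243, 242, 242, 242, 241, 229, 175, 86, 74, 87, 109, 121, 123, 128, 126, 128, 128, 129, 129, 128, 130, 130, 131, 131, 129, 117, 85, 66, 88, 154, 234, 241, 242, 242, 242, 242, 242
242, 242, 242, 242, 240, 223, 166, 81, 68, 91, 121, 133, 134, 136, 136, 134, 137, 1
[... 6031 characters left out ...]
1, 241, 241, 240, 241, 242, 242, 241, 242, 241, 242, 242, 241, 241, 241, 242, 242, 241, 241, 241, 242, 241, 242, 241, 242, 241, 242, 241, 241, 241
241, 241, 242, 241, 241, 242, 241, 241, 241, 241, 242, 242, 241, 241, 241, 242, 242, 242, 242, 241, 242, 241, 242, 241, 242, 241, 241, 241, 241, 242, 241, 241, 241, 242, 242, 241, 242
242, 242, 241, 242, 241, 242, 241, 241, 241, 241, 242, 241, 241, 241, 241, 241, 242, 241, 242, 241, 241, 242, 242, 242, 241, 241, 241, 241, 242, 242, 242, 242, 241, 241, 242, 241, 242
242, 242, 241, 241, 241, 241, 242, 241, 242, 241, 242, 242, 241, 242, 242, 241, 241, 241, 241, 241, 241, 242, 242, 241, 242, 241, 242, 241, 241, 242, 242, 242, 242, 241, 241, 242, 242]]
```

View pics/c2.png

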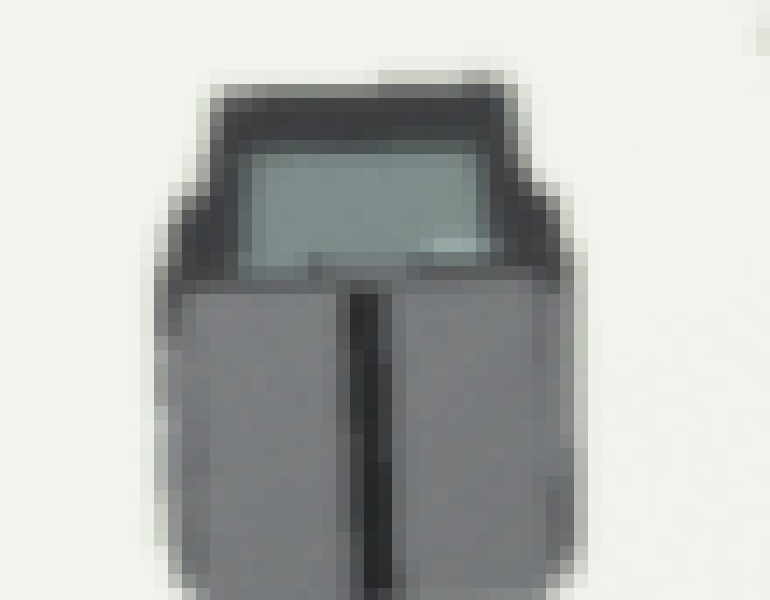

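Run:
```python
from h import *
import json
c=json.load(open("w1.json"))
g=cv2.cvtColor(cv2.imread("pics/wrist1.png"),6).astype(float)
pts=[]
for v in range(182,202):
    w=np.clip(110-g[v,322:331],0,None); pts.append([(w*np.arange(322,331)).sum()/w.sum(),v])
P=cast("wrist",pts,.070,c)[:,:2]
d=cv2.fitLine(P.astype(np.float32),cv2.DIST_L2,0,0,0).ravel(); print("groove az",np.degrees(np.arctan2(d[1],d[0])),d[2:])
for v in (179.7,203.): 
    print(cast("wrist",(np.interp(v,[p[1] for p in pts],[p[0] for p in pts]),v),.070,c).round(4))
print("sides row193",cast("wrist",[(311.3,193),(340.7,193)],.070,c).round(4))
# station via wrist + top : well / knob quick casts
print("well mouth",cast("wrist",(92,255),.059,c).round(4),"knob",cast("wrist",(63,206),.077,c).round(4))
```

```text
groove az -5.733444 [0.52452433 0.28843886]
[[0.5123 0.2898 0.07  ]]
[[0.5367 0.2872 0.07  ]]
sides row193 [[0.524  0.2737 0.07  ]
 [0.5281 0.303  0.07  ]]
well mouth [[ 0.5737 -0.0583  0.059 ]] knob [[ 0.4909 -0.0609  0.077 ]]
```

The cell is at (0.525,0.2885), with its solid-side axis at azimuth 84.3°. The sizes come out as 24.5 x 29.6 mm, against an expected 26 x 30.

Run:
```python
from h import *
go([.525,.2885,.12],84.3); go([.525,.2885,.0375],84.3)
```

```text
turn [-2.25 -0.06  0.05] shift cm [10.46  0.04  1.14]
turn [1.7775e+02 8.0000e-02 1.0000e-01] shift cm [10.46  0.04  1.14]
turn [-2.25 -0.06  0.05] shift cm [18.71  0.05  1.15]
turn [1.7775e+02 8.0000e-02 1.0000e-01] shift cm [18.71  0.05  1.15]
```

>>> {"api": "play_rows", "payload": {"steps": [-2.2, 0, 0, 5, 0, 1.1, 0, -2.2, 0, 0, 8, 0, 1.1, 0, -2.2, 0, 0, 11, 0, 1.1, 0, -2.2, 0, 0, 14, 0, 1.1, 0, -2.2, 0, 0, 17, 0, 1.1, 0, -2.2, 0, 0, 18.7, 0, 1.1, 0, -2.2, 0, 0, 18.7, 0, 1.1, 0, -2.2, 0, 0, 18.7, 0, 1.1, 0]}}

```text
clock: 2.03
ee_pos: [0.523, 0.289, 0.0375]
orientation: [-151.7, 89.8, -157.4]
contact_force: [0.2, -0.0, 0.6]
finger_gap: 0.0853
```

Run:
```python
from h import *
go([.525,.2885,.0375],84.3)
cv2.imwrite("pics/wrist2.png",optics.snapshot("wrist")[150:400,120:520,::-1])
```

```text
turn [ 0.06 -0.14  0.08] shift cm [-0.   -0.03  0.2 ]
turn [-1.7994e+02 -1.2000e-01 -2.3000e-01] shift cm [-0.   -0.03  0.2 ]
```

View pics/wrist2.png

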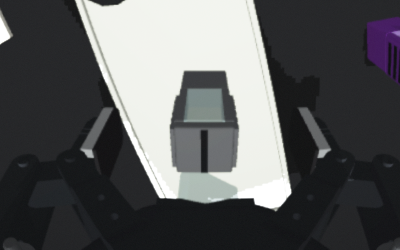

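The cell stands midway between the pads, with the pads facing its ribbed sides. I'll correct the 2 mm shortfall and close gently.

>>> {"api": "play_rows", "payload": {"steps": [0, 0, 0, 0, 0, 0.2, 0, 0, 0, 0, 0, 0, 0.2, 80, 0, 0, 0, 0, 0, 0.2, 140, 0, 0, 0, 0, 0, 0.2, 255, 0, 0, 0, 0, 0, 0.2, 255, 0, 0, 0, 0, 0, 0.2, 255, 0, 0, 0, 0, 0, 0.2, 255, 0, 0, 0, 0, 0, 0.2, 255, 0, 0, 0, 0, 0, 0.2, 255, 0, 0, 0, 0, 0, 0.2, 255], "grip_force": 40}}

```text
clock: 2.92
ee_pos: [0.5265, 0.2889, 0.0393]
orientation: [-45.0, 90.0, -50.7]
contact_force: [-0.4, -1.0, 5.1]
finger_gap: 0.0296
```

Gap is 29.6 mm, which fits the 30 mm across the grips. Lifting.

>>> {"api": "play_rows", "payload": {"steps": [0, 0, 0, -1, 0, 0, 255, 0, 0, 0, -3, 0, 0, 255, 0, 0, 0, -6, 0, 0, 255, 0, 0, 0, -10, 0, 0, 255, 0, 0, 0, -14, 0, 0, 255, 0, 0, 0, -18, 0, 0, 255, 0, 0, 0, -18, 0, 0, 255, 0, 0, 0, -18, 0, 0, 255]}}

```text
clock: 3.58
ee_pos: [0.5278, 0.2894, 0.2226]
orientation: [18.0, 89.7, 12.3]
contact_force: [0.5, 0.4, -2.4]
finger_gap: 0.0298
```

Run:
```python
from h import *
go([.579,-.124,.22],5.7); print(state()["contact_force"],state()["joint_pos"].round(1))
```

```text
turn [78.64  0.17 -0.27] shift cm [  0.24 -40.63   9.17]
turn [-101.36    0.28    0.18] shift cm [  0.24 -40.63   9.17]
[ 0.45828692  0.38889698 -2.41680833] [16.3  5.8  4.5 88.4 -0.  22. ]
```

>>> {"api": "play_rows", "payload": {"steps": [7, 0, 0, 0.2, -3.6, 0.8, 255, 14, 0, 0, 0.2, -7.2, 1.6, 255, 21, 0, 0, 0.2, -10.8, 2.4, 255, 28, 0, 0, 0.2, -14.4, 3.2, 255, 35, 0, 0, 0.2, -18, 4, 255, 42, 0, 0, 0.2, -21.6, 4.9, 255, 49, 0, 0, 0.2, -25.2, 5.7, 255, 56, 0, 0, 0.2, -28.8, 6.5, 255, 63, 0, 0, 0.2, -32.4, 7.3, 255, 70, 0, 0, 0.2, -36, 8.1, 255, 77, 0, 0, 0.2, -39.6, 8.9, 255, 78.6, 0, 0, 0.2, -40.6, 9.2, 255, 78.6, 0, 0, 0.2, -40.6, 9.2, 255, 78.6, 0, 0, 0.2, -40.6, 9.2, 255, 78.6, 0, 0, 0.2, -40.6, 9.2, 255, 78.6, 0, 0, 0.2, -40.6, 9.2, 255]}}

```text
clock: 4.92
ee_pos: [0.5791, -0.1221, 0.2201]
orientation: [104.4, 89.7, 20.3]
contact_force: [-0.3, 0.2, -1.4]
finger_gap: 0.0293
```

Run:
```python
from h import *
import json
c=optics.get_calibration("wrist"); im=optics.snapshot("wrist")[:,:,::-1]; cv2.imwrite("pics/wrist3.png",im)
c["extrinsics"]=np.array(c["extrinsics"]).tolist(); json.dump(c,open("w3.json","w"))
print(tool()[0], project("wrist",[.573,-.064,.059],c)); go([.579,-.124,.22],5.7)
```

```text
[ 0.57919003 -0.1222371   0.22027763] [[324.21698028 122.47925146]]
turn [ 0.19 -0.05 -0.28] shift cm [ 0.03 -0.04  0.17]
turn [-1.7981e+02  4.4000e-01 -8.0000e-02] shift cm [ 0.03 -0.04  0.17]
```

View pics/wrist3.png

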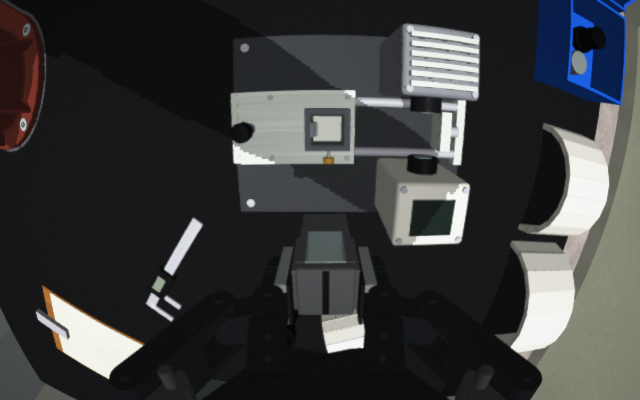

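Clear view: the well is at (327,128), its leaf on the left (front) side, the knob at (241,132), the carriage at the front, and the cell held upright at (325,285). I'll enlarge the well.

Run:
```python
import cv2,numpy as np
im=cv2.imread("pics/wrist3.png")
a=cv2.resize(im[84:174,225:365],(784,504),interpolation=cv2.INTER_CUBIC)
cv2.imwrite("pics/c3.png",a)
g=cv2.cvtColor(im,6).astype(int)
print("row122..134 mean",dict(zip(range(298,360),g[122:134,298:360].mean(0).round().astype(int).tolist())))
print("col322..336 mean",dict(zip(range(100,170),g[100:170,322:336].mean(1).round().astype(int).tolist())))
```

```text
row122..134 mean {298: 172, 299: 172, 300: 172, 301: 172, 302: 171, 303: 161, 304: 126, 305: 87, 306: 76, 307: 75, 308: 76, 309: 81, 310: 94, 311: 104, 312: 99, 313: 96, 314: 97, 315: 103, 316: 121, 317: 155, 318: 180, 319: 191, 320: 192, 321: 192, 322: 192, 323: 192, 324: 192, 325: 191, 326: 192, 327: 192, 328: 192, 329: 192, 330: 192, 331: 192, 332: 191, 333: 192, 334: 192, 335: 192, 336: 191, 337: 191, 338: 191, 339: 189, 340: 162, 341: 107, 342: 53, 343: 54, 344: 67, 345: 75, 346: 76, 347: 76, 348: 78, 349: 92, 350: 133, 351: 168, 352: 177, 353: 175, 354: 147, 355: 59, 356: 39, 357: 40, 358: 40, 359: 40}
col322..336 mean {100: 166, 101: 166, 102: 167, 103: 168, 104: 168, 105: 166, 106: 165, 107: 156, 108: 77, 109: 70, 110: 75, 111: 75, 112: 75, 113: 71, 114: 63, 115: 78, 116: 150, 117: 183, 118: 190, 119: 191, 120: 192, 121: 192, 122: 192, 123: 192, 124: 192, 125: 192, 126: 192, 127: 192, 128: 191, 129: 192, 130: 192, 131: 192, 132: 192, 133: 192, 134: 192, 135: 192, 136: 192, 137: 192, 138: 192, 139: 190, 140: 163, 141: 103, 142: 47, 143: 44, 144: 51, 145: 60, 146: 70, 147: 76, 148: 77, 149: 79, 150: 97, 151: 137, 152: 162, 153: 167, 154: 166, 155: 158, 156: 141, 157: 118, 158: 108, 159: 120, 160: 121, 161: 121, 162: 124, 163: 103, 164: 59, 165: 41, 166: 39, 167: 40, 168: 40, 169: 40}
```

View pics/c3.png

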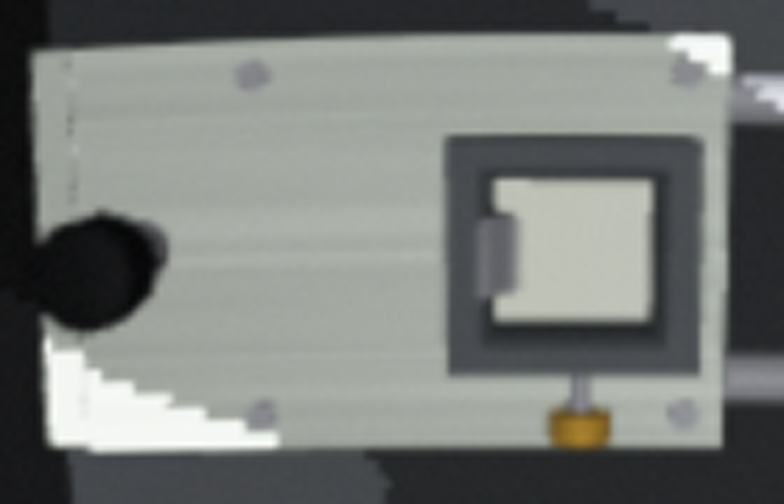

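The crop shows the well frame's corners at crop (447,137), (702,137), (700,375) and (449,375), the leaf at the left, and the knob top near (98,270). I'll cast these, and check camera bias using the held cell.

Run:
```python
from h import *
import json
c=json.load(open("w3.json")); p,r=np.array([.5792,-.1222,.2203]),None
q=lambda L:np.array(L)/5.6+[225,84]-[.41,.41]
C=cast("wrist",q([(447,137),(702,137),(700,375),(449,375)]),.059,c)[:,:2]
print("frame corners",C.round(4).tolist(),"mean",C.mean(0).round(4))
ex=(C[1]-C[0]+C[2]-C[3])/2; ey=(C[0]-C[3]+C[1]-C[2])/2
print("size",np.linalg.norm(ex),np.linalg.norm(ey),"az x",np.degrees(np.arctan2(ex[1],ex[0])),"az y-90",np.degrees(np.arctan2(-ey[0],ey[1])))
a=np.arctan2(ex[1],ex[0]); X=np.r_[np.cos(a),np.sin(a)];Y=np.r_[-X[1],X[0]]
O=C.mean(0)
for n,pt,z in[("in L",(309.2,128),.059),("in R",(344.0,128),.059),("in T",(328,113.5),.059),("in B",(328,145.7),.059),("knob",q([(98,270)])[0],.077)]:
    d=cast("wrist",pt,z,c)[0,:2]-O; print(n,round(d@X*1000,1),round(d@Y*1000,1))
# carriage plate edges (top z unknown ~.035?) direction only: upper edge and lower edge
for z in(.03,): 
    e=cast("wrist",q([(50,48),(720,34),(60,448),(720,446)]),z,c)[:,:2]
    for i in(0,2): d=e[i+1]-e[i]; print("edge az",np.degrees(np.arctan2(d[1],d[0])))
s=cast("wrist",[(245.5,48.5),(251,203.5)],.0125,c)[:,:2]; d=s[0]-s[1]; print("screws",s.round(4).tolist(),"len",np.hypot(*d),"az-90",np.degrees(np.arctan2(-d[0],d[1])))
# held cell groove
g=cv2.cvtColor(cv2.imread("pics/wrist3.png"),6).astype(float); pts=[]
for v in range(272,308,3):
    w=np.clip(60-g[v,316:336],0,None); pts.append([(w*np.arange(316,336)).sum()/w.sum(),v])
G=cast("wrist",pts,.2203+.031,c)[:,:2]; d=G[-1]-G[0]
print("groove px",pts[0],pts[-1],G[[0,-1]].round(4).tolist(),"az+90",np.degrees(np.arctan2(d[1],d[0]))+90,"jaw offset from TCP mm",((G-p[:2])@np.r_[np.cos(np.radians(5.5)),np.sin(np.radians(5.5))]*1000).round(1))
```

```text
frame corners [[0.5525, -0.0517], [0.5963, -0.0472], [0.6009, -0.0892], [0.5567, -0.0937]] mean [ 0.5766 -0.0704]
size 0.04426616137634979 0.042230341302412704 az x 5.9301355755874035 az y-90 5.971990789469877
in L -17.6 1.4
in R 16.4 1.4
in T 0.8 15.6
in B 0.8 -16.3
knob -80.2 1.2
edge az 5.743082299695145
edge az 5.565895806354313
screws [[0.4767, 0.0103], [0.4943, -0.173]] len 0.1841712761521418 az-90 5.486781614115848
groove px [np.float64(325.3018018018018), 272] [np.float64(325.26153846153846), 305] [[0.5776, -0.1089], [0.5795, -0.1267]] az+90 5.860493612441175 jaw offset from TCP mm [-0.3 -0.3 -0.3 -0.3 -0.3 -0.2 -0.2 -0.2 -0.2 -0.2 -0.2 -0.2]
```

Run:
```python
from h import *
import json
c=json.load(open("w3.json")); p=np.array([.5792,-.1222,.2203])
g=cv2.cvtColor(cv2.imread("pics/wrist3.png"),6).astype(int)
print(dict(zip(range(225,330),g[225:330,306:318].mean(1).round().astype(int).tolist())))
print(dict(zip(range(285,366),g[280:290,285:366].mean(0).round().astype(int).tolist())))
```

```text
{225: 42, 226: 42, 227: 42, 228: 42, 229: 42, 230: 46, 231: 64, 232: 76, 233: 81, 234: 80, 235: 81, 236: 81, 237: 81, 238: 82, 239: 82, 240: 82, 241: 81, 242: 82, 243: 82, 244: 82, 245: 82, 246: 81, 247: 82, 248: 82, 249: 83, 250: 82, 251: 82, 252: 83, 253: 83, 254: 83, 255: 83, 256: 83, 257: 83, 258: 83, 259: 83, 260: 86, 261: 103, 262: 104, 263: 68, 264: 44, 265: 42, 266: 42, 267: 44, 268: 51, 269: 63, 270: 73, 271: 80, 272: 80, 273: 79, 274: 79, 275: 79, 276: 78, 277: 78, 278: 78, 279: 78, 280: 79, 281: 78, 282: 78, 283: 78, 284: 77, 285: 77, 286: 77, 287: 77, 288: 77, 289: 77, 290: 76, 291: 77, 292: 76, 293: 77, 294: 76, 295: 76, 296: 76, 297: 76, 298: 76, 299: 76, 300: 76, 301: 76, 302: 75, 303: 75, 304: 75, 305: 75, 306: 74, 307: 74, 308: 74, 309: 74, 310: 74, 311: 74, 312: 73, 313: 71, 314: 61, 315: 30, 316: 24, 317: 24, 318: 24, 319: 24, 320: 24, 321: 24, 322: 24, 323: 24, 324: 24, 325: 23, 326: 24, 327: 24, 328: 24, 329: 24}
{285: 94, 286: 52, 287: 25, 288: 19, 289: 16, 290: 13, 291: 19, 292: 43, 293: 68, 294: 75, 295: 70, 296: 62, 297: 68, 298: 77, 299: 78, 300: 78, 301: 77, 302: 77, 303: 77, 304: 77, 305: 78, 306: 77, 307: 77, 308: 77, 309: 77, 310: 78, 311: 77, 312: 78, 313: 78, 314: 78, 315: 78, 316: 78, 317: 78, 318: 78, 319: 78, 320: 78, 321: 73, 322: 43, 323: 25, 324: 19, 325: 19, 326: 19, 327: 19, 328: 26, 329: 63, 330: 77, 331: 78, 332: 79, 333: 78, 334: 79, 335: 79, 336: 79, 337: 79, 338: 79, 339: 79, 340: 79, 341: 79, 342: 79, 343: 79, 344: 79, 345: 79, 346: 79, 347: 79, 348: 79, 349: 79, 350: 79, 351: 79, 352: 79, 353: 74, 354: 67, 355: 69, 356: 77, 357: 75, 358: 48, 359: 24, 360: 13, 361: 15, 362: 19, 363: 20, 364: 37, 365: 85}
```

Run:
```python
from h import *
import json
c=json.load(open("w3.json")); p=np.array([.5792,-.1222,.2203])
a=np.radians(5.75); X=np.r_[np.cos(a),np.sin(a)];Y=np.r_[-X[1],X[0]]
for h in(.029,.031,.033):
    e=cast("wrist",[(312,262.7),(312,268.3),(312,314.5),(292,285),(358,285)],p[2]+h,c)[:,:2]-p[:2]
    print(h,"Y edges",(e[:3]@Y*1000).round(1),"X",(e[3:]@X*1000).round(1))
# bottom of cell front face: row 231 ; underside height
for h in(-.031,-.033,-.035):
    e=cast("wrist",[(312,230.8)],p[2]+h,c)[:,:2]-p[:2]; print(h,(e@Y*1000).round(1))
O=np.array([.5779,-.0704]); print("well rel TCP",((O-p[:2])@X*1000).round(1),((O-p[:2])@Y*1000).round(1))
```

```text
0.029 Y edges [ 16.8  14.  -11.9] X [-14.9  14.2]
0.031 Y edges [ 18.   15.2 -10.2] X [-14.6  14. ]
0.033 Y edges [19.2 16.5 -8.5] X [-14.4  13.7]
-0.031 [3.9]
-0.033 [3.]
-0.035 [2.1]
well rel TCP 3.9 51.7
```

The bias is only 0.3 mm. The held cell's centre is 1.3 mm in station +y from the TCP, and its underside is about 34 mm below the TCP. I'll go to a hover 15 mm above the mouth.

>>> {"api": "play_rows", "payload": {"steps": [0, 0, 0, 0, 0.2, -2.5, 255, 0, 0, 0, 2, 0.38, -5, 255, 0, 0, 0, 5, 0.38, -5.05, 255, 0, 0, 0, 8, 0.38, -5.05, 255, 0, 0, 0, 10.5, 0.38, -5.05, 255, 0, 0, 0, 11.2, 0.38, -5.05, 255, 0, 0, 0, 11.2, 0.38, -5.05, 255, 0, 0, 0, 11.2, 0.38, -5.05, 255, 0, 0, 0, 11.2, 0.38, -5.05, 255]}}

```text
clock: 5.72
ee_pos: [0.5795, -0.0717, 0.1107]
orientation: [86.9, 89.6, 2.9]
contact_force: [0.8, 0.6, -0.5]
finger_gap: 0.0296
```

Run:
```python
from h import *
import json
s=state();print(s["ee_pos"],s["contact_force"])
a=np.radians(5.75); X=np.r_[np.cos(a),np.sin(a)];Y=np.r_[-X[1],X[0]]
d=s["ee_pos"][:2]-[.5792,-.1222]; print("moved",d@X*1000,d@Y*1000,"(want 3.8, 50.4)"); 
c=optics.get_calibration("wrist"); im=optics.snapshot("wrist")[:,:,::-1]; cv2.imwrite("pics/wrist4.png",cv2.resize(im[130:330,200:450],(750,600),interpolation=cv2.INTER_CUBIC))
c["extrinsics"]=np.array(c["extrinsics"]).tolist(); json.dump(c,open("w4.json","w"))
go([.5792+(3.8*X+50.4*Y)[0]/1000,-.1222+(3.8*X+50.4*Y)[1]/1000,.108],5.75)
```

```text
[ 0.57952966 -0.07166965  0.11067908] [ 0.75581188  0.57777788 -0.54602785]
moved 5.390535711606387 50.24308463973097 (want 3.8, 50.4)
turn [ 0.15  0.03 -0.45] shift cm [ 0.27 -0.16 -0.03]
turn [-1.7985e+02  7.0000e-01  5.0000e-02] shift cm [ 0.27 -0.16 -0.03]
```

View pics/wrist4.png

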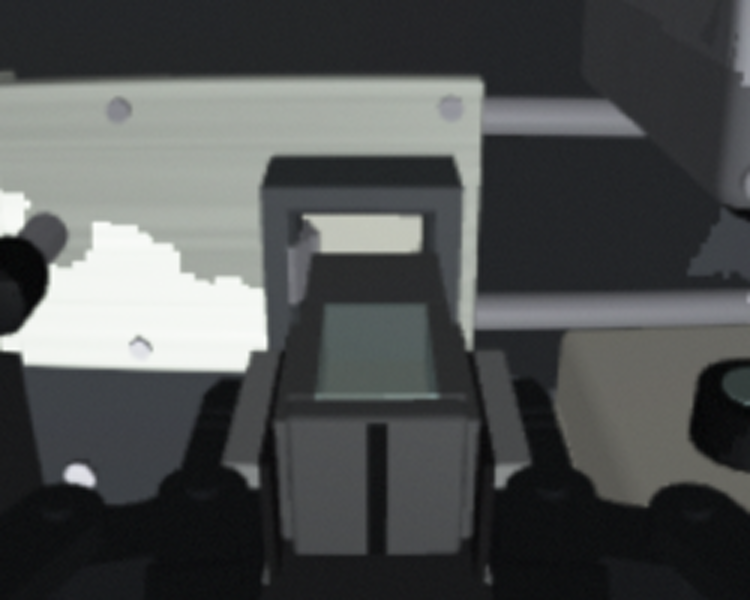

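Run:
```python
from h import *
import json
c=json.load(open("w4.json")); p=np.array([.5795,-.0717,.1107])
a=np.radians(5.75); X=np.r_[np.cos(a),np.sin(a)];Y=np.r_[-X[1],X[0]]
q=lambda L:np.array(L)/3+[200,130]-[.33,.33]
f=lambda L,z:np.c_[(cast("wrist",q(L),z,c)[:,:2]-p[:2])@X*1000,(cast("wrist",q(L),z,c)[:,:2]-p[:2])@Y*1000].round(1).tolist()
print("frame top far corners",f([(262,187),(462,187)],.059))
print("frame inner far corners",f([(289,211),(436,211)],.059))
for h in (.033,.034,.035): print("cell bottom",h,f([(310,255),(443,255)],p[2]-h))
print("cell top",f([(280,412),(472,412)],p[2]+.030), "groove",f([(376,480)],p[2]+.03))
```

```text
frame top far corners [[-24.8, 22.2], [19.2, 22.2]]
frame inner far corners [[-19.0, 16.6], [13.5, 16.6]]
cell bottom 0.033 [[-13.3, 13.7], [13.8, 13.7]]
cell bottom 0.034 [[-13.3, 13.3], [13.9, 13.3]]
cell bottom 0.035 [[-13.4, 12.9], [13.9, 12.9]]
cell top [[-13.9, 15.1], [13.2, 15.1]] groove [[-0.3, 3.4]]
```

>>> {"api": "play_rows", "payload": {"steps": [0.1, 0, -0.45, 0.6, -0.15, -0.07, 255, 0.1, 0, -0.45, 1, -0.15, -0.07, 255, 0.1, 0, -0.45, 1, -0.15, -0.07, 255, 0.1, 0, -0.45, 1, -0.15, -0.07, 255]}}

```text
clock: 6.1
ee_pos: [0.5779, -0.0712, 0.1004]
orientation: [-59.6, 90.0, -143.8]
contact_force: [-0.2, -0.1, -1.1]
finger_gap: 0.029
```

Run:
```python
from h import *
s=state();print(s["ee_pos"],s["contact_force"],s["moment"])
a=np.radians(5.75); X=np.r_[np.cos(a),np.sin(a)];Y=np.r_[-X[1],X[0]]
d=s["ee_pos"][:2]-[.57953,-.07167]; print("moved",d@X*1000,d@Y*1000,"(want -1.4, .7)")
t=np.array([.57953,-.07167])+(-1.5*X+.7*Y)/1000; print(t); go([*t,.095],5.75)
cv2.imwrite("pics/w5.png",optics.snapshot("wrist")[:,:,::-1])
```

```text
[ 0.57794889 -0.07122608  0.10044168] [-0.16642887 -0.05617144 -1.11812192] [-0.00289828  0.01329126 -0.02886815]
moved -1.5286822822825998 0.6000901278382332 (want -1.4, .7)
[ 0.57796742 -0.0711238 ]
turn [0.05 0.02 0.03] shift cm [ 0.54  0.   -0.01]
turn [-1.7995e+02 -4.0000e-02  2.0000e-02] shift cm [ 0.54  0.   -0.01]
```

Well aligned (all within 0.1 mm and 0.1°). I'll descend in small steps, watching the force.

>>> {"api": "play_rows", "payload": {"steps": [0, 0, 0, 0.2, 0, 0, 255, 0, 0, 0, 0.4, 0, 0, 255, 0, 0, 0, 0.6, 0, 0, 255, 0, 0, 0, 0.8, 0, 0, 255, 0, 0, 0, 1.0, 0, 0, 255, 0, 0, 0, 1.2, 0, 0, 255, 0, 0, 0, 1.2, 0, 0, 255]}}

```text
clock: 6.73
ee_pos: [0.578, -0.0715, 0.0881]
orientation: [-37.0, 90.0, -121.2]
contact_force: [-0.2, -1.8, -2.7]
finger_gap: 0.0295
```

>>> {"api": "play_rows", "payload": {"steps": [0, 0, 0, 0.1, 0, 0, 255, 0, 0, 0, 0.2, 0, 0, 255, 0, 0, 0, 0.3, 0, 0, 255, 0, 0, 0, 0.4, 0, 0, 255, 0, 0, 0, 0.5, 0, 0, 255, 0, 0, 0, 0.5, 0, 0, 255]}}

```text
clock: 7.23
ee_pos: [0.5784, -0.0715, 0.0838]
orientation: [28.9, 89.9, -55.3]
contact_force: [1.4, -1.0, 2.0]
finger_gap: 0.0293
```

>>> {"api": "play_rows", "payload": {"steps": [0, 0, 0, 0.1, 0, 0, 255, 0, 0, 0, 0.2, 0, 0, 255, 0, 0, 0, 0.3, 0, 0, 255, 0, 0, 0, 0.3, 0, 0, 255]}}

```text
clock: 7.57
ee_pos: [0.5783, -0.0715, 0.0804]
orientation: [26.7, 89.9, -57.5]
contact_force: [0.3, -0.4, 1.7]
finger_gap: 0.0297
```

>>> {"api": "play_rows", "payload": {"steps": [0, 0, 0, 0.05, 0, 0, 255, 0, 0, 0, 0.1, 0, 0, 255, 0, 0, 0, 0.15, 0, 0, 255, 0, 0, 0, 0.15, 0, 0, 255]}}

```text
clock: 7.9
ee_pos: [0.5784, -0.0715, 0.0788]
orientation: [29.9, 89.9, -54.3]
contact_force: [1.0, -0.7, 1.1]
finger_gap: 0.0294
```

>>> {"api": "play_rows", "payload": {"steps": [0, 0, 0, 0.05, 0, 0, 255, 0, 0, 0, 0.1, 0, 0, 255, 0, 0, 0, 0.15, 0, 0, 255, 0, 0, 0, 0.15, 0, 0, 255]}}

```text
clock: 8.23
ee_pos: [0.5784, -0.0715, 0.0772]
orientation: [27.6, 89.9, -56.6]
contact_force: [-0.4, -0.5, 2.3]
finger_gap: 0.0294
```

>>> {"api": "play_rows", "payload": {"steps": [0, 0, 0, 0.05, 0, 0, 255, 0, 0, 0, 0.1, 0, 0, 255, 0, 0, 0, 0.15, 0, 0, 255, 0, 0, 0, 0.15, 0, 0, 255]}}

```text
clock: 8.57
ee_pos: [0.5783, -0.0715, 0.0755]
orientation: [26.0, 89.9, -58.3]
contact_force: [-0.0, -0.9, 1.5]
finger_gap: 0.0291
```

>>> {"api": "play_rows", "payload": {"steps": [0, 0, 0, 0.05, 0, 0, 255, 0, 0, 0, 0.1, 0, 0, 255, 0, 0, 0, 0.15, 0, 0, 255, 0, 0, 0, 0.15, 0, 0, 255]}}

```text
clock: 8.9
ee_pos: [0.5783, -0.0715, 0.0739]
orientation: [20.8, 89.9, -63.4]
contact_force: [-0.0, -0.7, 1.1]
finger_gap: 0.0292
```

>>> {"api": "play_rows", "payload": {"steps": [0, 0, 0, 0.05, 0, 0, 255, 0, 0, 0, 0.1, 0, 0, 255, 0, 0, 0, 0.15, 0, 0, 255, 0, 0, 0, 0.15, 0, 0, 255]}}

```text
clock: 9.23
ee_pos: [0.5789, -0.0715, 0.0736]
orientation: [58.0, 89.9, -26.2]
contact_force: [-1.7, -0.4, 10.5]
finger_gap: 0.0292
```

The force jumped to 10.5 N and z stopped, so it is resting on something. One more light press to confirm it's firm.

>>> {"api": "play_rows", "payload": {"steps": [0, 0, 0, 0.08, 0, 0, 255, 0, 0, 0, 0.14, 0, 0, 255, 0, 0, 0, 0.14, 0, 0, 255]}}

```text
clock: 9.48
ee_pos: [0.5796, -0.0715, 0.0736]
orientation: [67.7, 89.8, -16.5]
contact_force: [-1.6, 2.1, 11.5]
finger_gap: 0.0293
```

Firm: same z, only 1 N more. I'll relax, open partway and retreat upward.

>>> {"api": "play_rows", "payload": {"steps": [0, 0, 0, 0, 0, 0, 255, 0, 0, 0, -0.02, 0, 0, 255, 0, 0, 0, -0.02, 0, 0, 110, 0, 0, 0, -0.02, 0, 0, 110, 0, 0, 0, -0.02, 0, 0, 110, 0, 0, 0, -0.02, 0, 0, 110, 0, 0, 0, -0.02, 0, 0, 110]}}

```text
clock: 10.07
ee_pos: [0.5795, -0.0714, 0.0736]
orientation: [69.0, 89.8, -15.2]
contact_force: [-0.5, -0.7, 0.3]
finger_gap: 0.0484
```

Run:
```python
from h import *
s=state();print(s["ee_pos"],s["contact_force"],s["finger_gap"]); go([.5785,-.0715,.2],5.75)
```

```text
[ 0.57948523 -0.07138923  0.07364358] [-0.48722835 -0.71872326  0.28106173] 0.04836578776914979
turn [ 0.06  0.07 -0.19] shift cm [-12.64  -0.06   0.02]
turn [-1.7994e+02  3.0000e-01  1.1000e-01] shift cm [-12.64  -0.06   0.02]
```

>>> {"api": "play_rows", "payload": {"steps": [0, 0, -0.2, -2, -0.06, 0, 110, 0, 0, -0.2, -5, -0.06, 0, 110, 0, 0, -0.2, -8, -0.06, 0, 110, 0, 0, -0.2, -11, -0.06, 2, 110, 0, 0, -0.2, -13, -0.06, 5, 110, 0, 0, -0.2, -13, -0.06, 6, 110, 0, 0, -0.2, -13, -0.06, 6, 110, 0, 0, -0.2, -13, -0.06, 6, 110]}}

```text
clock: 10.73
ee_pos: [0.5842, -0.1312, 0.2029]
orientation: [-65.7, 89.9, -150.0]
contact_force: [-0.1, 0.3, 0.5]
finger_gap: 0.0484
```

Run:
```python
from h import *
import json
c=optics.get_calibration("wrist"); im=optics.snapshot("wrist")[:,:,::-1]; cv2.imwrite("pics/wrist6.png",im)
cv2.imwrite("pics/c6.png",cv2.resize(im[70:190,215:375],(800,600),interpolation=cv2.INTER_CUBIC))
c["extrinsics"]=np.array(c["extrinsics"]).tolist(); json.dump(c,open("w6.json","w"))
print(tool()[0])
```

```text
[ 0.58395807 -0.13044553  0.20241594]
```

View pics/c6.png

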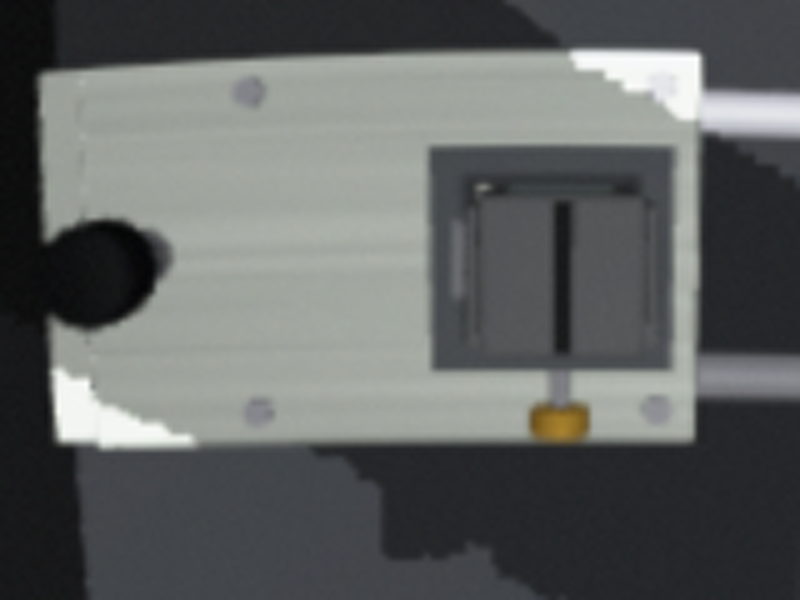

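The cell stands in the well at crop (562,275), with its groove along the light path and the leaf bent at (457,258). The knob is at (100,272). I'll check numbers.

Run:
```python
from h import *
import json
c=json.load(open("w6.json"))
q=lambda L:np.array(L)/5+[215,70]-[.4,.4]
C=cast("wrist",q([(431,147),(675,147),(671,369),(433,369)]),.059,c)[:,:2]; O=C.mean(0)
ex=(C[1]-C[0]+C[2]-C[3])/2; print("size",np.linalg.norm(ex),"az",np.degrees(np.arctan2(ex[1],ex[0])))
a=np.radians(5.75); X=np.r_[np.cos(a),np.sin(a)];Y=np.r_[-X[1],X[0]]
O=O+.0014*X; print("well",O.round(4))
T=cast("wrist",q([(562,203),(561,353),(480,275),(645,275)]),.1036,c)[:,:2]-O
print("groove ends, sides in well frame mm",np.c_[T@X,T@Y].round(4).tolist())
d=T[0]-T[1];print("groove az-90",np.degrees(np.arctan2(-d[0],d[1])))
# knob by contour of very dark blob
K=cast("wrist",q([(155,270),(92,328),(100,218),(100,272)]),.077,c)[:,:2]-O; print("knob",(np.c_[K@X,K@Y]*1000).round(1).tolist(), "nominal world",(O-.085*X).round(4))
print(tool()[1].as_matrix()[:,1].round(3))
go(list(O-.085*X-.06*X)+[.2],95.75)
print(state()["joint_pos"].round(1))
```

```text
size 0.04433198397824423 az 5.7545868389562385
well [ 0.5794 -0.0705]
groove ends, sides in well frame mm [[0.0001, 0.0122], [-0.0, -0.0114], [-0.0126, 0.001], [0.013, 0.001]]
groove az-90 5.431126817988583
knob [[-71.2, 0.8], [-83.5, -9.1], [-81.0, 10.5], [-81.4, 0.9]] nominal world [ 0.4948 -0.079 ]
[ 0.995  0.101 -0.002]
turn [-8.995e+01 -8.000e-02  8.000e-02] shift cm [  0.27 -14.35  -6.02]
turn [9.005e+01 8.000e-02 8.000e-02] shift cm [  0.27 -14.35  -6.02]
[-25.1   5.6   2.1  86.7  -0.1  59.1]
```

The cell is centred to within 0.4 mm and square to within 0.4°. The carriage is still at the front. Next, shut the fingers and go in front of the knob, to push it from outside with the flat finger back.

>>> {"api": "play_rows", "payload": {"steps": [0, 0, 0, 0, -4, -2, 255, 0, 0, 0, 0, -8, -4, 255, 0, 0, 0, 1, -11, -6, 255, 0, 0, 0, 4, -12.4, -6, 255, 0, 0, 0, 7, -12.4, -6, 255, 0, 0, 0, 9, -12.4, -6, 255, 0, 0, 0, 9, -12.4, -6, 255, 0, 0, 0, 9, -12.4, -6, 255], "grip_force": 20}}

```text
clock: 11.45
ee_pos: [0.4532, -0.082, 0.1115]
orientation: [-112.7, 89.7, 163.1]
contact_force: [0.1, 0.3, 0.3]
finger_gap: -0.0001
```

Run:
```python
from h import *
a=np.radians(5.75); X=np.r_[np.cos(a),np.sin(a)];Y=np.r_[-X[1],X[0]]; O=np.array([.5794,-.0705])
s=state(); d=s["ee_pos"][:2]-O; print((d@X).round(4),(d@Y).round(4),s["ee_pos"][2],s["finger_gap"],s["contact_force"])
go(list(O-.125*X)+[.059],5.75)
```

```text
-0.1267 0.0012 0.11153509046364407 -7.201918409054205e-05 [0.06974074 0.2909261  0.30977849]
turn [ 0.1  -0.1   0.24] shift cm [5.25 0.19 0.13]
turn [-1.799e+02 -3.800e-01 -1.600e-01] shift cm [5.25 0.19 0.13]
```

Now descend in front of the knob, then advance a little to find contact.

>>> {"api": "play_rows", "payload": {"steps": [0, 0, 0.2, 2, 0.1, 0.13, 255, 0, 0, 0.2, 4, 0.15, 0.13, 255, 0, 0, 0.2, 5.2, 0.15, 0.13, 255, 0, 0, 0.2, 5.2, 0.15, 0.13, 255]}}

```text
clock: 11.78
ee_pos: [0.4537, -0.0824, 0.0581]
orientation: [-137.0, 89.7, 138.9]
contact_force: [-0.5, 0.5, 0.8]
finger_gap: 0.0001
```

>>> {"api": "play_rows", "payload": {"steps": [0, 0, 0, 0, 0.3, 0, 255, 0, 0, 0, 0, 0.6, 0, 255, 0, 0, 0, 0, 0.9, 0, 255, 0, 0, 0, 0, 1.2, 0, 255, 0, 0, 0, 0, 1.5, 0, 255, 0, 0, 0, 0, 1.8, 0, 255, 0, 0, 0, 0, 2.1, 0, 255]}}

```text
clock: 12.37
ee_pos: [0.4748, -0.0803, 0.0583]
orientation: [-129.9, 89.7, 146.0]
contact_force: [-2.9, -0.3, 2.8]
finger_gap: 0.0002
```

```bash
cat > chk.py <<'E'
from h import *
a=np.radians(5.75); X=np.r_[np.cos(a),np.sin(a)];Y=np.r_[-X[1],X[0]]; O=np.array([.5794,-.0705])
s=state(); d=s["ee_pos"][:2]-O; F=s["contact_force"]; print((d@X*1000).round(1),(d@Y*1000).round(1),s["ee_pos"][2].round(4),"F",(F[:2]@X).round(1),(F[:2]@Y).round(1),F[2].round(1))
E
python3 chk.py
python3 - <<'E'
from h import *
cv2.imwrite("pics/w7.png",optics.snapshot("wrist")[:,:,::-1])
E
```

```text
-105.1 0.7 0.0583 F -3.0 -0.0 2.8
```

View pics/w7.png

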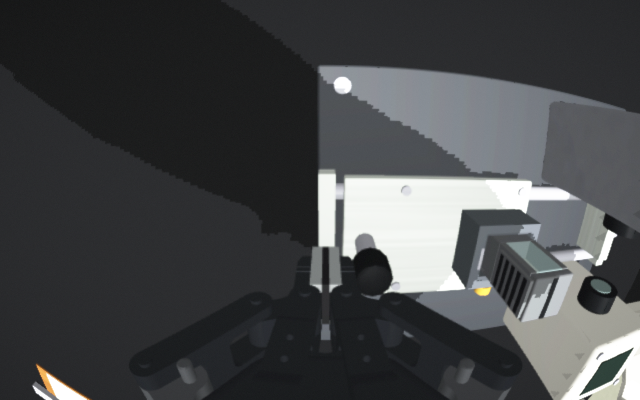

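Contact: 3 N at the flat finger side, and the carriage is already creeping (gap at (340,220) from its front bar). The linkage clears the cell. I'll push on at about 0.05 m/s.

>>> {"api": "play_rows", "payload": {"steps": [0, 0, 0, 0, 0.4, 0, 255, 0, 0, 0, 0, 0.8, 0, 255, 0, 0, 0, 0, 1.2, 0, 255, 0, 0, 0, 0, 1.6, 0, 255, 0, 0, 0, 0, 2.0, 0, 255, 0, 0, 0, 0, 2.4, 0, 255, 0, 0, 0, 0, 2.8, 0, 255, 0, 0, 0, 0, 3.2, 0, 255, 0, 0, 0, 0, 3.6, 0, 255, 0, 0, 0, 0, 4.0, 0, 255, 0, 0, 0, 0, 4.4, 0, 255, 0, 0, 0, 0, 4.8, 0, 255, 0, 0, 0, 0, 5.2, 0, 255, 0, 0, 0, 0, 5.6, 0, 255, 0, 0, 0, 0, 6.0, 0, 255]}}

```text
clock: 13.67
ee_pos: [0.5353, -0.0741, 0.0581]
orientation: [-135.4, 89.8, 140.4]
contact_force: [-2.4, -1.8, 2.4]
finger_gap: -0.0002
```

```bash
python3 chk.py
```

```text
-44.2 0.8 0.0581 F -2.6 -1.5 2.4
```

>>> {"api": "play_rows", "payload": {"steps": [0, 0, 0, 0, 0.3, 0, 255, 0, 0, 0, 0, 0.6, 0, 255, 0, 0, 0, 0, 0.9, 0, 255, 0, 0, 0, 0, 1.2, 0, 255, 0, 0, 0, 0, 1.5, 0, 255, 0, 0, 0, 0, 1.8, 0, 255, 0, 0, 0, 0, 2.1, 0, 255, 0, 0, 0, 0, 2.4, 0, 255, 0, 0, 0, 0, 2.7, 0, 255, 0, 0, 0, 0, 3.0, 0, 255]}}

```text
clock: 14.5
ee_pos: [0.5613, -0.0714, 0.0576]
orientation: [-101.6, 89.3, 174.3]
contact_force: [-38.2, -5.6, 24.6]
finger_gap: 0.0002
```

>>> {"api": "play_rows", "payload": {"steps": [0, 0, 0, 0, 0.15, 0, 255, 0, 0, 0, 0, 0.3, 0, 255, 0, 0, 0, 0, 0.45, 0, 255, 0, 0, 0, 0, 0.6, 0, 255]}}

```text
clock: 14.83
ee_pos: [0.5612, -0.0712, 0.0572]
orientation: [-94.5, 88.5, -178.8]
contact_force: [-45.3, -7.0, 28.1]
finger_gap: -0.0
```

```bash
python3 chk.py
```

```text
-18.2 1.1 0.0572 F -45.7 -2.4 28.1
```

That hit something solid at 45 N, more than I wanted. It could be the end stop or an obstruction. I'll back off and look.

>>> {"api": "play_rows", "payload": {"steps": [0, 0, 0, 0, -0.3, 0, 255, 0, 0, 0, 0, -1, 0, 255, 0, 0, 0, 0, -2, 0, 255, 0, 0, 0, 0, -2.5, 0, 255, 0, 0, 0, -3, -2.5, 0, 255, 0, 0, 0, -7, -2.5, 0, 255, 0, 0, 0, -11, -2.5, 2, 255, 0, 0, 0, -13, -1, 5, 255, 0, 0, 0, -13, 2, 7, 255, 0, 0, 0, -13, 4, 8, 255, 0, 0, 0, -13, 4, 8, 255, 0, 0, 0, -13, 4, 8, 255]}}

```text
clock: 15.83
ee_pos: [0.6128, -0.1471, 0.1849]
orientation: [-96.1, 88.5, 179.6]
contact_force: [-1.2, 0.7, -0.3]
finger_gap: -0.0003
```

```bash
python3 chk.py
python3 - <<'E'
from h import *
import json
c=optics.get_calibration("wrist"); im=optics.snapshot("wrist")[:,:,::-1]; cv2.imwrite("pics/w8.png",im)
c["extrinsics"]=np.array(c["extrinsics"]).tolist(); json.dump(c,open("w8.json","w"))
E
```

```text
25.6 -79.5 0.1849 F -1.1 0.8 -0.3
```

View pics/w8.png

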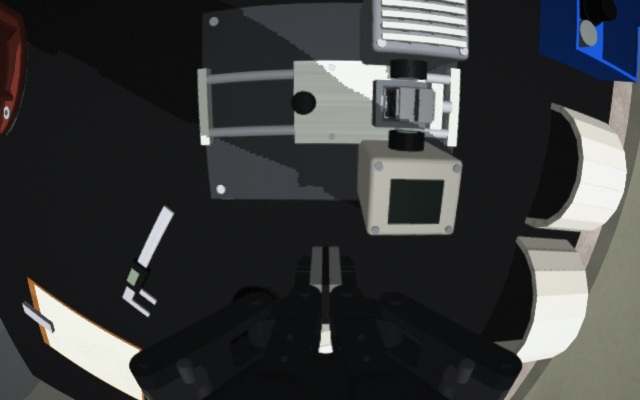

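Viewed: the cell is between the snouts at (407,103) and the knob is at (303,103). I've now used all 12 views, so the rest has to be numeric. Next: is the carriage fully home?

Run:
```python
from h import *
import json
a=np.radians(5.75); X=np.r_[np.cos(a),np.sin(a)];Y=np.r_[-X[1],X[0]]; O=np.array([.5794,-.0705])
def blob(f,box,th):
    g=cv2.cvtColor(cv2.imread(f),6); x0,y0,x1,y1=box; m=(g[y0:y1,x0:x1]<th).astype(np.uint8)
    n,l,st,ce=cv2.connectedComponentsWithStats(m); i=1+np.argmax(st[1:,4]); return ce[i]+[x0,y0],st[i]
for f,j,box in[("pics/wrist3.png","w3.json",(233,115,262,150)),("pics/wrist6.png","w6.json",(226,108,252,142)),("pics/w8.png","w8.json",(287,85,325,122))]:
    px,st=blob(f,box,30); P=cast("wrist",px,.077,json.load(open(j)))[0,:2]-O; print(f,px.round(1),st,"knob X,Y mm",(P@X*1000).round(1),(P@Y*1000).round(1))
g=cv2.cvtColor(cv2.imread("pics/w8.png"),6).astype(int)
for r0,r1 in((86,92),(98,106),(115,120)): print(r0,dict(zip(range(366,464),g[r0:r1,366:464].mean(0).round().astype(int).tolist())))
c=json.load(open("w8.json"));print("pred home: well frame left/right edge px",project("wrist",[[*(O+.0999*X-.0235*X),.059],[*(O+.1*X+.0207*X),.059],[*(O+.1*X),.1036],[*(O+.015*X),.077]],c).round(1).tolist())
```

```text
pics/wrist3.png [241.7 132.1] [  0   8  20  19 300] knob X,Y mm -83.3 1.0
pics/wrist6.png [234.8 124.2] [  0   7  20  20 334] knob X,Y mm -81.3 0.7
pics/w8.png [302.5 102.4] [  4   7  24  22 407] knob X,Y mm 4.7 0.0
86 {366: 245, 367: 245, 368: 245, 369: 245, 370: 244, 371: 240, 372: 202, 373: 72, 374: 34, 375: 47, 376: 105, 377: 127, 378: 130, 379: 130, 380: 130, 381: 130, 382: 126, 383: 98, 384: 106, 385: 94, 386: 71, 387: 56, 388: 54, 389: 53, 390: 53, 391: 52, 392: 50, 393: 48, 394: 47, 395: 53, 396: 78, 397: 104, 398: 104, 399: 85, 400: 112, 401: 130, 402: 131, 403: 130, 404: 130, 405: 129, 406: 129, 407: 129, 408: 128, 409: 128, 410: 128, 411: 127, 412: 126, 413: 125, 414: 116, 415: 92, 416: 73, 417: 72, 418: 80, 419: 101, 420: 123, 421: 125, 422: 124, 423: 123, 424: 124, 425: 123, 426: 120, 427: 110, 428: 107, 429: 103, 430: 103, 431: 132, 432: 182, 433: 212, 434: 231, 435: 239, 436: 241, 437: 241, 438: 240, 439: 240, 440: 242, 441: 243, 442: 234, 443: 163, 444: 79, 445: 67, 446: 76, 447: 85, 448: 85, 449: 99, 450: 174, 451: 233, 452: 239, 453: 239, 454: 239, 455: 239, 456: 23
[... 1378 characters left out ...]
403: 132, 404: 133, 405: 132, 406: 132, 407: 133, 408: 134, 409: 141, 410: 144, 411: 144, 412: 141, 413: 128, 414: 86, 415: 44, 416: 37, 417: 46, 418: 97, 419: 131, 420: 140, 421: 140, 422: 139, 423: 139, 424: 138, 425: 138, 426: 138, 427: 138, 428: 137, 429: 137, 430: 136, 431: 135, 432: 124, 433: 139, 434: 197, 435: 234, 436: 241, 437: 240, 438: 241, 439: 242, 440: 243, 441: 230, 442: 122, 443: 70, 444: 69, 445: 78, 446: 79, 447: 77, 448: 103, 449: 197, 450: 237, 451: 240, 452: 240, 453: 240, 454: 239, 455: 240, 456: 239, 457: 233, 458: 127, 459: 40, 460: 23, 461: 23, 462: 22, 463: 23}
pred home: well frame left/right edge px [[388.0, 103.2], [436.6, 106.1], [429.6, 106.5], [315.3, 102.2]]
```

Run:
```python
from h import *
import json
a=np.radians(5.75); X=np.r_[np.cos(a),np.sin(a)];Y=np.r_[-X[1],X[0]]; O=np.array([.5794,-.0705])
c=json.load(open("w8.json"))
g=cv2.cvtColor(cv2.imread("pics/w8.png"),6).astype(int)
for r in (64,68,72,76,133,137,141,145): print(r,dict(zip(range(380,436),g[r,380:436].tolist())))
f=lambda u,v,z:[round(float(k)*1000,1) for k in ((cast("wrist",(u,v),z,c)[0,:2]-O)@np.c_[X,Y])]
print("groove @.1036",f(416.2,102,.1036)); print("snout axis? col407 @.077",f(407,100,.077))
# far: heads' corners z=.126
print("detector TL/TR/BR/BL",[f(u,v,.126) for u,v in((358,144),(462,140),(458,235),(366,235))])
c3=json.load(open("w3.json")); h=lambda u,v,z:[round(float(k)*1000,1) for k in ((cast("wrist",(u,v),z,c3)[0,:2]-O)@np.c_[X,Y])]
print("w3 snouts",h(424,103,.077),h(421,164,.077),"plate left edge",h(233,120,.012),h(242,211,.012), "w8 plate",f(202,20,.012),f(211,198,.012))
```

```text
64 {380: 77, 381: 75, 382: 74, 383: 72, 384: 70, 385: 67, 386: 60, 387: 54, 388: 51, 389: 46, 390: 29, 391: 12, 392: 11, 393: 14, 394: 14, 395: 17, 396: 17, 397: 18, 398: 18, 399: 19, 400: 19, 401: 19, 402: 22, 403: 23, 404: 22, 405: 25, 406: 29, 407: 32, 408: 37, 409: 42, 410: 41, 411: 39, 412: 36, 413: 30, 414: 28, 415: 29, 416: 26, 417: 23, 418: 22, 419: 22, 420: 21, 421: 21, 422: 21, 423: 20, 424: 19, 425: 17, 426: 21, 427: 39, 428: 48, 429: 49, 430: 49, 431: 50, 432: 50, 433: 50, 434: 49, 435: 49}
68 {380: 243, 381: 243, 382: 243, 383: 243, 384: 242, 385: 240, 386: 212, 387: 163, 388: 155, 389: 136, 390: 73, 391: 21, 392: 11, 393: 14, 394: 15, 395: 17, 396: 16, 397: 16, 398: 20, 399: 19, 400: 21, 401: 21, 402: 21, 403: 22, 404: 23, 405: 24, 406: 27, 407: 31, 408: 26, 409: 35, 410: 39, 411: 38, 412: 37, 413: 36, 414: 33, 415: 28, 416: 24, 417: 24, 418: 23, 419: 21, 420: 24, 421: 22, 422: 19, 423: 19, 424: 18, 425: 17, 426: 20, 427: 38, 428: 46, 429: 47, 430: 45, 431: 45, 432: 43, 433: 43, 434: 42, 435: 53}
72 {380: 243, 381: 243, 382: 243, 383: 243, 384: 242, 385: 233, 386: 210, 
[... 2608 characters left out ...]
8: 51, 389: 17, 390: 9, 391: 10, 392: 12, 393: 10, 394: 10, 395: 12, 396: 14, 397: 14, 398: 14, 399: 13, 400: 12, 401: 13, 402: 14, 403: 15, 404: 17, 405: 18, 406: 20, 407: 22, 408: 22, 409: 24, 410: 21, 411: 20, 412: 18, 413: 17, 414: 14, 415: 14, 416: 13, 417: 13, 418: 13, 419: 12, 420: 13, 421: 13, 422: 14, 423: 35, 424: 73, 425: 97, 426: 99, 427: 99, 428: 97, 429: 98, 430: 94, 431: 89, 432: 80, 433: 66, 434: 49, 435: 42}
groove @.1036 [89.5, 2.7]
snout axis? col407 @.077 [88.9, 3.7]
detector TL/TR/BR/BL [[45.6, -26.3], [118.2, -20.9], [124.9, -92.5], [53.5, -91.7]]
w3 snouts [87.8, 29.9] [88.5, -29.3] plate left edge [-110.8, 8.4] [-107.5, -103.6] w8 plate [-109.2, 95.4] [-108.8, -103.5]
```

All the estimates agree that the carriage is home. The beam (from the snouts) is at 88.9 mm, the cell at 89.5 mm, the frame edge travelled 89.1 mm and the knob about 89 mm. The carriage must have started about 10 mm in. The solid stop I felt, with no motion between 38 and 45 N, was therefore the end stop. The robot is clear, so I'm handing in.

```bash
python3 -c "
from bench import job,state
print(state()['contact_force'],state()['clock']); print(job.job_done())"
```

```text
[ 0.02351519 -0.28669722  0.14361691] 15.8833
the job is handed in; nothing more can be done
None
```

I seated the cell in the well, slid the carriage home by its knob and handed the job in at 15.9 s. No verdict came back, so this rests on my own checks.

**Cell:** I gripped it by the ribbed sides, with a finger gap of 29.6 mm. I turned it about 79° and pressed it down until it stopped firmly at about 19 mm below the mouth. The wrist force there was 10.5 to 11.5 N. A picture afterwards showed it centred within about 1 mm, with its glass faces within 0.4° of square to the light path.

**Carriage:** I pushed it with the side of the shut fingers at about 0.05 m/s. At the end, the cell measured 0.6 mm from the midpoint between the snouts, with an uncertainty of 1–2 mm. The fingers were clear and the wrist force was near zero.

**What went wrong or disagreed:**
- **End stop:** I met it sooner than planned, and the finger push on the knob rose to about 45 N. That is rougher than "gently". It is also above the 40 N limit for the arm or gripper body, if that limit counts the fingers.
- **Travel:** the carriage moved only about 89 mm from where I loaded the cell, not the 100 mm I expected. That fits a start about 10 mm in, and the knob, frame edge, cell and snouts all agree on it.
- **Top camera:** its first estimate of the well was about 5 mm off the wrist camera's. I used the wrist camera's values.
- **Not re-checked:** after the hard stop I did not measure the cell's height or tilt again. I also did not measure the other items on the bench, though I felt no contact with any of them.

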